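Poise a cemented top lift over the heel

TASK

The shoe stands heel up on the last jack with contact cement on its heel, and the rubber top lift for it lies cement side down on a paper slip. Take the stick thermometer out of its holder, point it straight down at the middle of the heel from 5 to 10 cm above and keep it steady there for two seconds, then stand it back in its holder and let go. Then carry the lift over the clutter and finish holding it level over the heel, the right way round with straight edge over straight edge and the outlines in line, about one centimetre above the cement: never let anything touch the shoe, disturb nothing else, and do not set the lift down or let go of it.

Things in the scene. Friction and masses are not known exactly. Their poses are not given: they have to be found in the camera images.
- jack: Fixed iron last jack (round base 132 mm across) carrying an upside-down shoe on its last, 225 mm long, up to 69 mm wide; sole 149 to 153 mm above the bench. Two leather heel lifts (each 8 mm) are already on the heel, top face 165 mm above the bench. Origin: centre of the base underside; x points to the toe, z up. Its heel end faces roughly to the robot. Must not be touched.
- heel_top (a point): Middle of the upward-facing cemented heel face (the target), 165 mm above the bench, 39 mm behind the jack's axis. Same axes as the jack: x to the toe, z up. The face is D-shaped, 55 mm long along x, 58 mm wide along y, straight edge toward the toe, rounded end away from it: the very outline of the loose lift.
- heel_straight (a point): Middle of the straight edge of the cemented heel face, 27.5 mm from heel_top toward the toe.
- heel_back (a point): Rearmost point of the rounded end of the cemented heel face, 27.5 mm from heel_top away from the toe.
- lift: Loose D-shaped rubber top lift, 55 x 58 mm, 8 mm thick, 22 g (up to 30 g), flat on the paper slip. Origin: centre of its underside (the cemented face, stays down). Its x axis points from the straight edge (x = -27.5 mm) to the rounded end (x = +27.5 mm): opposite to the jack's x when in place. Widest (58 mm along y) at x = -4 mm, a good place to grip across.
- lift_straight (a point): Middle of the lift's straight edge, at its underside; to hover over heel_straight.
- lift_back (a point): Rearmost point of the lift's rounded end, at its underside; to hover over heel_back.
- slip: Square paper slip 100 x 100 mm, 1 mm thick, stuck to the bench, under the lift. Origin: centre of its underside.
- thermometer: Stick thermometer standing nose down in the holder: grey rounded body 34 mm (x) by 26 mm (y), 76 mm tall, above a black conical nose 36 mm long (14 mm across at the tip, 23 mm at the body). 112 mm long in all, 90 g (60 to 130 g). It looks along its nose, no trigger. Origin: the nose tip; z points up through the body. Body from z = 36 to 112 mm; grip across y near z = 95 mm.
- nose (a point): Tip of the thermometer's nose, where it looks out, along its own -z; 10 mm above the bench while it stands in the holder.
- eyelet_press: Green hand lever press bolted to the bench between the lift and the shoe, base plate about 240 x 165 mm, column and lever up to 365 mm tall with the lever leaning toward the robot: pass in front of it. Bystander. Origin: centre of its underside.
- holder: Fixed black bench holder: round foot 84 mm across and an upright open tube, outside 37 mm, bore 27 mm, rim 46 mm above the bench, floor at 6 mm. The thermometer's nose goes in, its body rests on the rim. Origin: centre of the underside.
- holder_rim (a point): Centre of the holder's mouth, 46 mm above the bench. The seated nose tip is 36 mm below it.
- brush_jar: Glass jar with paint brushes standing in it, 90 mm across, 210 mm tall over the brushes (glass 118 mm). Bystander: leave it where it stands. Origin: centre of its underside.
- eyelet_jar: Glass jar with a pale screw lid, 82 mm across, 96 mm tall. Bystander: leave it where it stands. Origin: centre of its underside.
- lace_box: Small grey card box with a lifted flap, 73 x 72 mm, 95 mm tall. Bystander: leave it where it stands. Origin: centre of its underside.
- cup: Steel mug with a side handle, 79 mm across, 108 mm over the handle, 78 mm tall. Bystander: leave it where it stands. Origin: centre of its underside.
- wax: Lump of dark thread wax, 36 x 47 x 25 mm. Bystander: leave it where it stands. Origin: centre of its underside.
Not all that is in view belongs to the job. Of the things that look like the holder, the smaller one is meant.

How it is judged:
On the way, in this order (a step that is already met when the one before it is completed fails the run):
1. the thermometer is held still over the middle of the heel (nose within 14 mm of it sideways, 40 to 120 mm above it), pointing straight down within 0.15 rad, for 1.2 s (horizontal distance between nose and heel_top below 0.014 m and z of nose in the frame of heel_top between 0.04 and 0.12 m and angle between thermometer's own z axis and vertical below 0.15 rad and linear speed of thermometer below 0.02 m/s), for 1.2 s.
2. the thermometer stands in its holder again and is let go (horizontal distance between nose and holder_rim below 0.008 m and z of nose in the frame of holder_rim below -0.031 m and angle between thermometer's own z axis and vertical below 0.1 rad and contact force between thermometer and the fingers below 0.1 N), for 0.2 s.
At the end, for the whole second after the job is handed in: Lift gripped, still, level within 0.14 rad, touching only the fingers; middle of its straight edge and its back point within 7 mm sideways of the heel's and 3 to 18 mm above it. Thermometer released in its holder, fully down, upright (all of step 2 and horizontal distance between lift_straight and heel_straight below 0.007 m and horizontal distance between lift_back and heel_back below 0.007 m and z of lift_straight in the frame of heel_top between 0.003 and 0.018 m and z of lift_back in the frame of heel_top between 0.003 and 0.018 m and angle between lift's own z axis and vertical below 0.14 rad and contact force between lift and the fingers above 1 N and contact force between lift and jack below 0.05 N and linear speed of lift below 0.015 m/s); the arm keeps its last pose, push and grip.
It fails at once if the lift or the thermometer touches the shoe or its jack (contact force between any of lift, thermometer and jack above 0.3 N).
It fails at once if the robot touches the shoe or its jack (contact force between any of the arm, the fingers and jack above 0.3 N).
It fails at once if a bystander is pushed more than 15 mm (distance of any of brush_jar, eyelet_jar, lace_box, cup, wax from where it was at the start of the episode above 0.015 m).
It also fails if it takes over 72 s, if anything falls off the work surface, if the arm or the gripper's body presses on something with over 40 N, if the wrist force passes 120 N, or if a joint passes its speed limit or range.

ROBOT

A 6-joint arm with a two-finger parallel gripper is mounted at the origin on a cart in front of the work surface, level with it; the furniture and walls round the work are solid. World frame = base frame: x ahead of the robot, y to its left, z up, the work surface at z = 0. Lengths are in m, angles in rad, forces in N, time in s.
With the tool pointing down it reaches from about 0.25 to 0.85 m from the base axis. Payload 12.5 kg.
Tool frame: the origin (TCP) lies at the centre of the arm's flange, where the gripper is bolted on; the fingertips stand 186 mm ahead of it and the grasp point (between the pads) lies 167 mm ahead of it; z points along the fingers, x is the direction in which the jaws open and shut, and the axes are right-handed (so a half turn about z gives the same grasp; the last joint's range is limited). The gripper opens to 93 mm and grips with 3 to 60 N. Pads are 15 mm wide; open, the fingers measure 128 mm over their backs; the gripper's body (75 mm by 188 mm) begins 65 mm behind the grasp point.
Start: joints at [1.238, 0.351, 1.652, -0, 1.139, -0.085], TCP at [0.135, 0.533, 0.405] pointing down, gripper open.
Joint ranges: [-2.75, 2.75], [-0.79, 2.1], [0.01, 2.65], [-1.57, 4.71], [0.07, 3.14], [-2.87, 2.87]. Speed limits (rad/s): [2.22, 2.22, 2.79, 3.14, 3.14, 3.14].

INTERFACE

Orientations are given as a 3x3 rotation matrix whose columns are the frame's x, y, z axes.
In Python, from cell import manip, solver, get_image, status gives the robot as it stands. Calls block until the motion is done:
- manip.reach(position, orientation): joint-space move of the TCP to a pose.
- manip.line_to(position, orientation=None, vel=0.15): straight line of the TCP; orientation=None keeps the orientation; vel is the mean speed in m/s.
- manip.move_j(angles): joint-space move.
- manip.gripper_to(opening, force=None): finger opening in m; force is the grip in N (None keeps the last); returns when the fingers have stopped.
- manip.dwell(seconds).
- solver.inverse_kinematics(position, orientation): joint angles nearest the present ones, or None.
- get_image(name): name is "scene" or "top" or "wrist"; returns a dict with "frame" (384x512x3 uint8, red, green, blue), "range_z" (384x512 float32, m along the optical axis (not along the pixel's ray), 0 where there is no reading), "fx", "fy", "cx", "cy" (pixels), "R" (3x3) and "t" (3): a world point X has camera coordinates R X + t; the wrist camera has in their place "mount" (4x4, takes a point from camera to tool coordinates, whose origin is the TCP and whose axes are the tool frame's). Camera axes: x right, y down, z forward; pixel columns grow to the right and rows downward; lengths in m; the calibration is good to about 2 mm. A picture is of the moment at which its call begins: read the wrist's pose just before it.
A pose or a line that the arm cannot do raises manip.PlanningError and nothing moves.
- manip.sign_off(): hands the job in, once; it reports no verdict.
Readings, each from a call of its own:
- status.current_t(): time.
- status.current_joint_pos(): joint angles.
- status.current_qd(): joint speeds.
- status.current_effort(): joint torques, N m.
- status.current_eef_pos(): TCP position.
- status.current_eef_rot(): TCP orientation.
- status.current_ft_force(): force on the tool from outside, world axes, zero at the start.
- status.current_torque(): the same for the moment, N m.
- status.current_width(): finger opening in m.
Only numpy, scipy, OpenCV 4.12 (cv2) and the standard library are available. Lean on these libraries where they do the work, as an engineer would, in place of code of your own. Each camera call takes 0.05 s, during which the arm holds its last target.

## Working session

There is one attempt and no reset: what is moved stays moved. The work goes in short steps, each a Python script; the robot and the scene stay as the last script left them, time stands still between calls to the robot, and variables do not carry over. Pictures are saved under pics/ and viewed, and the job is handed in when it is done.

```bash
ls; mkdir -p pics; python3 - <<'E'
from cell import manip, solver, get_image, status
import cv2,pickle
print(status.current_t())
for n in ["scene","top","wrist"]:
    d=get_image(n); pickle.dump(d,open(f'pics/{n}0.pkl','wb'))
    cv2.imwrite(f'pics/{n}0.png',d['frame'][:,:,::-1])
    print(n,d['fx'],d['cx'],d['cy'],d.get('R'),d.get('t'),d.get('mount'))
E
```

```text
pics
0.0
scene 480.08976919650155 250.90779843931875 197.02740193654725 [[ 0.66806705 -0.74380676 -0.02092623]
 [-0.43018976 -0.36313258 -0.8264814 ]
 [ 0.60714346  0.56114724 -0.56257497]] [-0.20111782  0.40914655  1.17711334] None
top 465.50584871638523 255.8345540490781 194.9842317930734 [[-0.00174976 -0.99999502  0.00262659]
 [-0.9968625   0.00153642 -0.07913781]
 [ 0.07913338 -0.00275682 -0.99686022]] [0.16268767 0.49733583 1.69295002] None
wrist 317.02500105889555 251.29594605691108 189.5719342323 None None [[ 9.99998683e-01 -2.53693964e-04 -1.60289666e-03 -8.00012822e-05]
 [ 6.64202956e-04  9.65171741e-01  2.61616265e-01 -7.16925702e-02]
 [ 1.48070009e-03 -2.61616985e-01  9.65170638e-01  1.93663445e-02]
 [ 0.00000000e+00  0.00000000e+00  0.00000000e+00  1.00000000e+00]]
```

View pics/scene0.png

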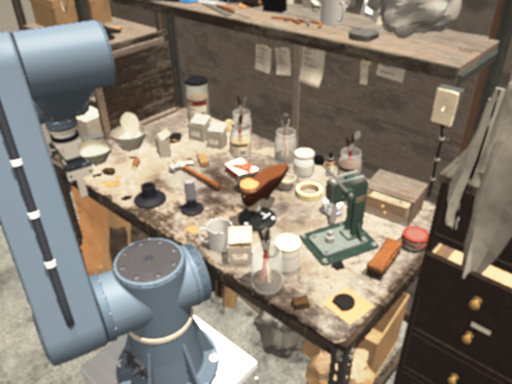

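View pics/top0.png

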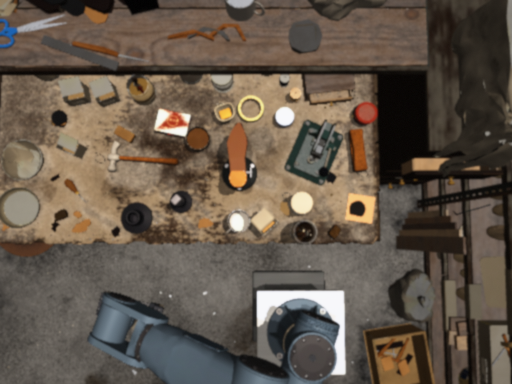

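View pics/wrist0.png

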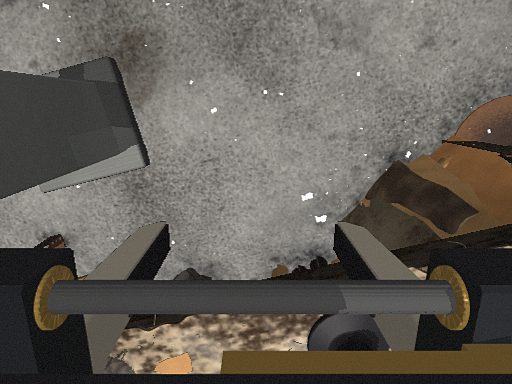

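The scene view shows the thermometer in the small foot at about (190,193), the heel at (250,186) and the lift on its slip at (345,301). In the top view they are at (180,201), (237,178) and (357,209). I'll enlarge both and get coarse positions.

```bash
cat > h.py <<'E'
import numpy as np,cv2,pickle
def load(n): return pickle.load(open(f'pics/{n}.pkl','rb'))
def campose(d,pose=None):
    """returns Rwc, c : world = Rwc@pc + c"""
    if 'mount' in d and d.get('mount') is not None:
        p,R=pose; M=np.array(d['mount']); R=np.array(R);p=np.array(p)
        return R@M[:3,:3], R@M[:3,3]+p
    R=np.array(d['R']);return R.T,-R.T@np.array(d['t'])
def plane(d,uv,z,pose=None):
    uv=np.atleast_2d(uv).astype(float); Rw,c=campose(d,pose)
    r=np.c_[(uv[:,0]-d['cx'])/d['fx'],(uv[:,1]-d['cy'])/d['fy'],np.ones(len(uv))]@Rw.T
    return c+r*((z-c[2])/r[:,2])[:,None]
def cloud(d,pose=None):
    Z=d['range_z'];v,u=np.mgrid[:Z.shape[0],:Z.shape[1]]
    P=np.stack([(u-d['cx'])/d['fx']*Z,(v-d['cy'])/d['fy']*Z,Z],-1)
    Rw,c=campose(d,pose); W=P@Rw.T+c; W[Z<=0]=np.nan; return W
def proj(d,X,pose=None):
    Rw,c=campose(d,pose);p=(np.atleast_2d(X)-c)@Rw
    return np.c_[p[:,0]/p[:,2]*d['fx']+d['cx'],p[:,1]/p[:,2]*d['fy']+d['cy']]
def crop(d,name,u0,v0,u1,v1,k):
    im=d['frame'][v0:v1,u0:u1,::-1];cv2.imwrite(f'pics/{name}.png',cv2.resize(im,None,fx=k,fy=k,interpolation=cv2.INTER_CUBIC))
E
python3 - <<'E'
from h import *
t=load('top0');s=load('scene0')
crop(t,'topz',100,90,390,250,2.7);crop(s,'scz',120,130,390,330,2.9)
W=cloud(t)
for n,u,v in [('therm',180,198),('foot',180,208),('heel',237,178),('lift',357,209),('slip',366,200),('brush',305,230),('eyelet',301,203),('lace',262,220),('cup',237,222),('press',320,150),('wax',335,231),('bigholder',137,217),('brownlid',197,138)]:
    w=W[v-2:v+3,u-2:u+3].reshape(-1,3);print(n,np.nanmedian(w,0).round(3),np.nanmax(w[:,2]).round(3))
E
```

```text
therm [0.48  0.428 0.112] 0.125
foot [0.451 0.441 0.012] 0.019
heel [0.544 0.226 0.166] 0.173
lift [ 0.446 -0.213  0.007] 0.018
slip [ 0.48  -0.248  0.001] 0.008
brush [ 0.368 -0.002  0.18 ] 0.208
eyelet [0.463 0.003 0.095] 0.105
lace [0.404 0.14  0.079] 0.086
cup [0.399 0.232 0.006] 0.011
press [ 0.625 -0.044  0.243] 0.251
wax [ 0.365 -0.126  0.023] 0.034
bigholder [0.418 0.587 0.057] 0.069
brownlid [0.709 0.38  0.023] 0.033
```

View pics/topz.png

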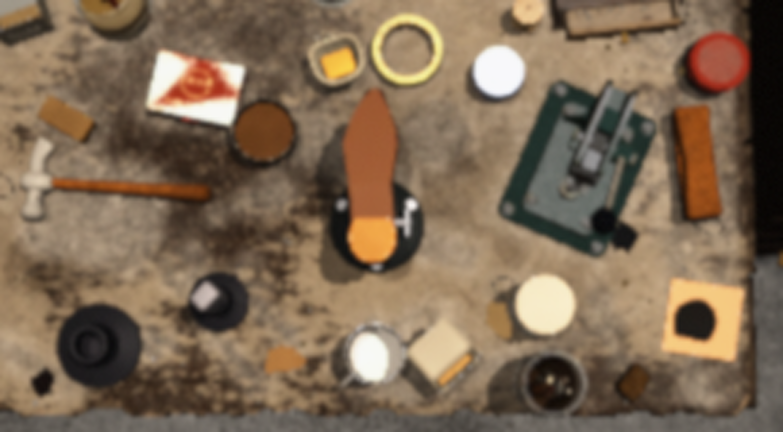

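View pics/scz.png

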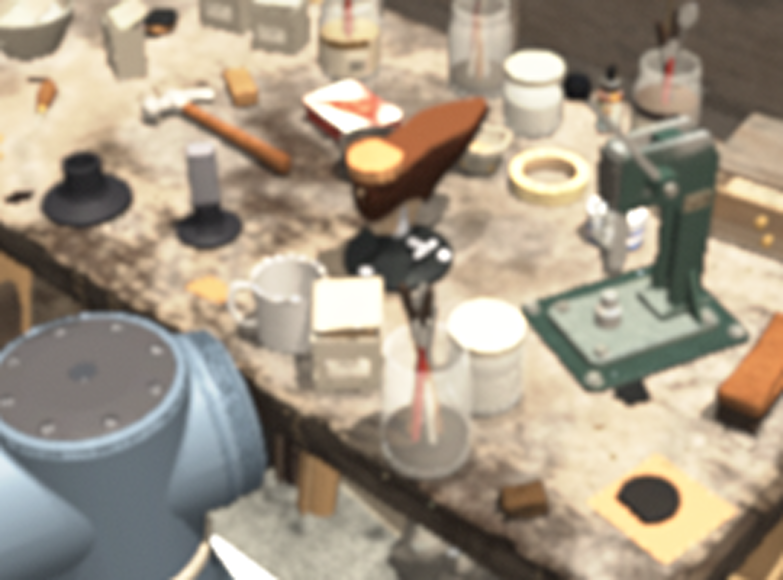

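The enlargements show the thermometer's light grey top in the small black foot at (205,295) in topz, rotated. The larger empty holder at (98,345) is the decoy. The lift's outline is too coarse to read here, so I'll look at the thermometer with the wrist camera first.

```bash
cat >> h.py <<'E'
def rot(a): 
    c,s=np.cos(a),np.sin(a); return np.array([[c,s,0],[s,-c,0],[0,0,-1.]])
def wshot(name):
    from cell import get_image,status
    p=np.array(status.current_eef_pos());R=np.array(status.current_eef_rot())
    d=get_image('wrist'); d['pose']=(p,R)
    pickle.dump(d,open(f'pics/{name}.pkl','wb'));cv2.imwrite(f'pics/{name}.png',d['frame'][:,:,::-1]);return d
E
python3 - <<'E'
from h import *
from cell import manip, solver, status
print(np.round(status.current_eef_rot(),3))
for a in [0.5,1,np.pi/2,2,2.6,-0.5,-1,-np.pi/2,-2.]:
    q=[solver.inverse_kinematics(p,rot(a)) for p in [(0.48,.43,.272),(0.48,.43,.45),(.544,.226,.502),(.446,-.213,.19)]]
    print(round(a,2),[None if x is None else (round(x[0],2),round(x[5],2)) for x in q])
manip.reach([0.46,0.43,0.42],rot(np.pi/2)); print(status.current_t())
manip.dwell(0.2)
wshot('w1')
E
```

```text
[[ 0.245  0.969 -0.   ]
 [ 0.969 -0.245 -0.001]
 [-0.001 -0.    -1.   ]]
0.5 [(np.float64(0.66), np.float64(0.16)), (np.float64(0.66), np.float64(0.16)), (np.float64(0.31), np.float64(-0.19)), (np.float64(-0.54), np.float64(-1.04))]
1 [(np.float64(0.66), np.float64(-0.34)), (np.float64(0.66), np.float64(-0.34)), (np.float64(0.31), np.float64(-0.69)), (np.float64(-0.54), np.float64(-1.54))]
1.57 [(np.float64(0.66), np.float64(-0.91)), (np.float64(0.66), np.float64(-0.91)), (np.float64(0.31), np.float64(-1.26)), (np.float64(-0.54), np.float64(-2.11))]
2 [(np.float64(0.66), np.float64(-1.34)), (np.float64(0.66), np.float64(-1.34)), (np.float64(0.31), np.float64(-1.69)), (np.float64(-0.54), np.float64(-2.54))]
2.6 [(np.float64(0.66), np.float64(-1.94)), (np.float64(0.66), np.float64(-1.94)), (np.float64(0.31), np.float64(-2.29)), None]
-0.5 [(np.float64(0.66), np.float64(1.16)), (np.float64(0.66), np.float64(1.16)), (np.float64(0.31), np.float64(0.81)), (np.float64(-0.54), np.float64(-0.04))]
-1 [(np.float64(0.66), np.float64(1.66)), (np.float64(0.66), np.float64(1.66)), (np.float64(0.31), np.float64(1.31)), (np.float64(-0.54), np.float64(0.46))]
-1.57 [(np.float64(0.66), np.float64(2.23)), (np.float64(0.66), np.float64(2.23)), (np.float64(0.31), np.float64(1.89)), (np.float64(-0.54), np.float64(1.03))]
-2.0 [(np.float64(0.66), np.float64(2.66)), (np.float64(0.66), np.float64(2.66)), (np.float64(0.31), np.float64(2.31)), (np.float64(-0.54), np.float64(1.46))]
1.4417
```

View pics/w1.png

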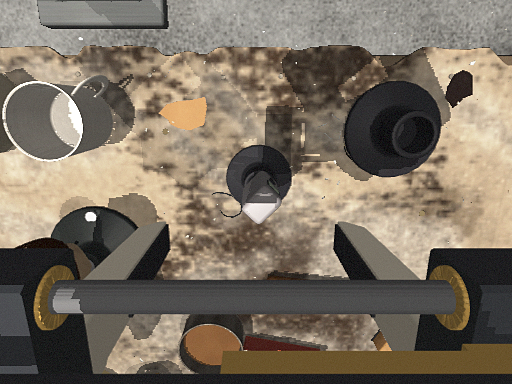

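The thermometer stands between the fingers, with its top face at (261,208), turned by roughly 45°, and its foot at (259,176).

```bash
python3 - <<'E'
from h import *
d=load('w1');crop(d,'w1z',200,130,330,240,6)
W=cloud(d,d['pose']);Z=W[...,2]
m=((Z>0.112)&(Z<0.135)).astype(np.uint8);m[:,:210]=0;m[:,310:]=0;m[235:]=0
print(m.sum(),np.nanmedian(Z[m>0]))
P=W[m>0][:,:2].astype(np.float32)
# vs plane casting of mask
ys,xs=np.nonzero(m);Q=plane(d,np.c_[xs,ys],0.122,d['pose'])[:,:2].astype(np.float32)
for X in (P,Q):
    r=cv2.minAreaRect(X*1000);print(r,X.mean(0))
# foot: dark at z~ small, fit circle
f=d['frame'].astype(int).max(2);k=((f<75)).astype(np.uint8);k[:,:215]=0;k[:,305:]=0;k[:130]=0;k[225:]=0
cs=cv2.findContours(k,0,1)[0];c=max(cs,key=cv2.contourArea);print(cv2.boundingRect(c),cv2.contourArea(c))
e=np.asarray(c[:,0]);F=W[e[:,1],e[:,0]];print(np.nanmin(F,0),np.nanmax(F,0))
mm=(k>0)&(Z>0.002)&(Z<0.016);G=W[mm];print(np.nanmedian(G[:,2]),cv2.minEnclosingCircle(G[:,:2].astype(np.float32)))
E
```

```text
987 0.12178851130798651
((477.937744140625, 439.0206298828125), (25.623403549194336, 34.34396743774414), 47.280189514160156) [0.4763781 0.4390182]
((476.39434814453125, 438.9632568359375), (26.320249557495117, 34.12041473388672), 46.15364456176758) [0.4761529  0.43899897]
(216, 138, 77, 80) 2774.0
[ 0.42872792  0.38399068 -0.0015579 ] [0.53261335 0.48100339 0.12357791]
0.010086819150373849 ((0.48063838481903076, 0.4351623058319092), 0.06470998376607895)
```

View pics/w1z.png

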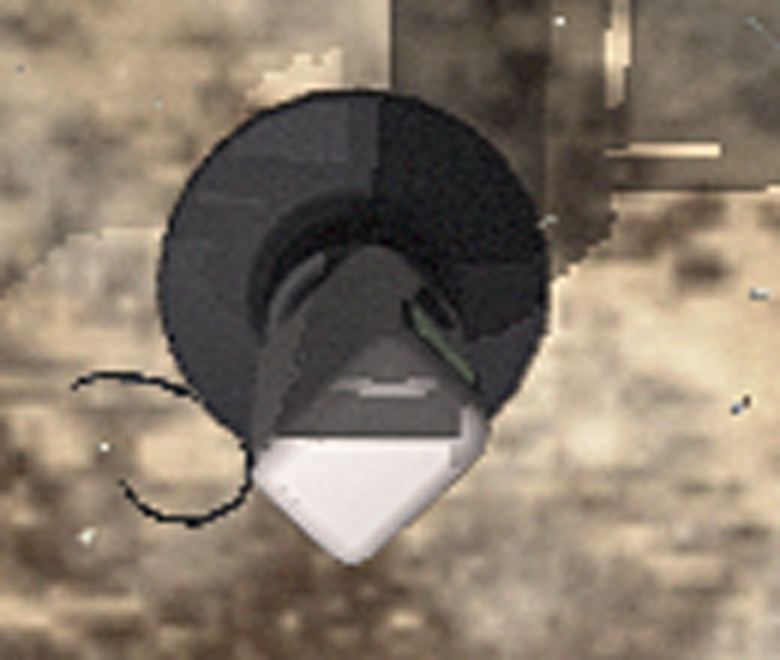

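```bash
python3 - <<'E'
from h import *
d=load('w1');W=cloud(d,d['pose']);Z=W[...,2]
m=(Z>0.112)&(Z<0.135);m[:,:210]=0;m[:,310:]=0;m[235:]=0
b=cv2.boxPoints(cv2.minAreaRect((W[m][:,:2]*1000).astype(np.float32)));print(b,b[1]-b[0],b[2]-b[1])
print(plane(d,[[258.8,177.5]],0.010,d['pose']))
# foot via cloud: radius fit of top of foot around
c=np.array([.478,.439]);r=np.hypot(*(np.moveaxis(W[...,:2],-1,0)-c[:,None,None]))
k=(Z>0.005)&(Z<0.03)&(r<.055);print(k.sum(),cv2.minEnclosingCircle(W[k][:,:2].astype(np.float32)),np.nanmedian(Z[k]))
# heel from this view not visible; top image: orange mask
t=load('top0');h=cv2.cvtColor(t['frame'],cv2.COLOR_RGB2HSV);print(h[178,237],h[150,237])
Wt=cloud(t);mz=(Wt[...,2]>0.158)&(Wt[...,2]<0.172)
mz[:,:215]=0;mz[:,260:]=0;mz[:160]=0;mz[195:]=0;P=Wt[mz];print(mz.sum(),P.min(0),P.max(0),P.mean(0))
mo=np.zeros_like(mz);print(h[165:192:4,225:252:4].tolist())
E
```

```text
[[456.63022 441.25778]
 [481.86203 417.9584 ]
 [499.24527 436.78342]
 [474.01346 460.0828 ]] [ 25.231812 -23.299377] [17.38324  18.825012]
[[0.47740501 0.43925311 0.01      ]]
2032 ((0.4828183054924011, 0.43727490305900574), 0.046719279140233994) 0.010358890583674951
[ 16 179 240] [ 11 172 162]
229 [0.51608101 0.19864661 0.15811067] [0.60580626 0.25297138 0.17190571] [0.54655388 0.22509578 0.16545662]
[[[10, 18, 128], [10, 123, 93], [10, 163, 166], [11, 165, 165], [11, 164, 166], [11, 151, 110], [20, 21, 74]], [[15, 24, 21], [10, 149, 65], [11, 166, 172], [12, 167, 171], [12, 166, 172], [11, 149, 127], [12, 13, 99]], [[60, 13, 19], [12, 175, 102], [17, 179, 239], [17, 177, 240], [17, 179, 241], [14, 152, 217], [11, 19, 149]], [[0, 0, 19], [15, 156, 200], [16, 181, 237], [17, 179, 241], [17, 177, 242], [16, 181, 234], [10, 13, 60]], [[20, 35, 22], [14, 178, 106], [16, 182, 236], [16, 183, 237], [16, 179, 239], [15, 179, 210], [30, 20, 38]], [[16, 98, 78], [30, 14, 18], [14, 183, 190], [15, 185, 231], [16, 179, 225], [15, 64, 40], [30, 25, 31]], [[16, 94, 92], [16, 94, 87], [19, 85, 42], [15, 28, 72], [13, 23, 76], [17, 85, 60], [16, 100, 117]]]
```

```bash
python3 - <<'E'
from h import *
from cell import manip, status
manip.reach([0.53,0.226,0.50],rot(np.pi/2)); manip.dwell(0.2); print(status.current_t())
d=wshot('w2')
W=cloud(d,d['pose']);h=cv2.cvtColor(d['frame'],cv2.COLOR_RGB2HSV)
m=((h[...,0]>12)&(h[...,0]<24)&(h[...,1]>140)&(h[...,2]>200)).astype(np.uint8)
c=max(cv2.findContours(m,0,1)[0],key=cv2.contourArea);print(cv2.boundingRect(c),cv2.contourArea(c))
k=np.zeros_like(m);cv2.drawContours(k,[c],-1,1,-1);print('z',np.nanmedian(W[k>0][:,2]))
P=plane(d,c[:,0],0.165,d['pose'])[:,:2];print(P.min(0),P.max(0))
x,y,w,hh=cv2.boundingRect(c);crop(d,'w2z',x-30,y-30,x+w+30,y+hh+30,6)
E
```

```text
2.8083
(220, 167, 56, 44) 586.5
z 0.16610280824394166
[0.51936013 0.19402478] [0.56509643 0.25086326]
```

View pics/w2.png

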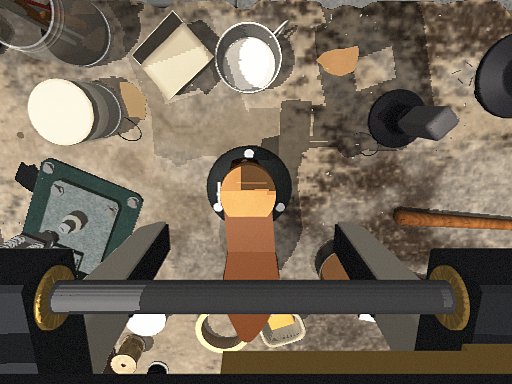

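View pics/w2z.png

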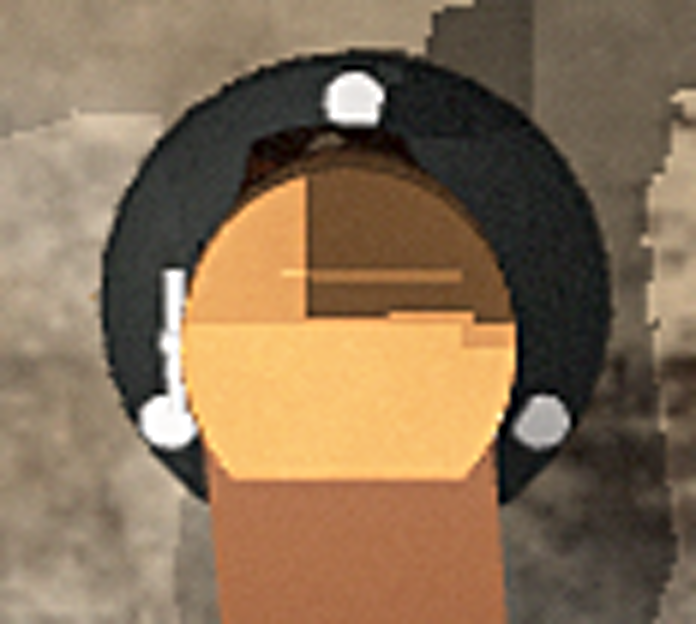

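The heel face shows clearly at (248,192), but the gripper's shadow splits it by brightness. I'll segment it by depth instead. The straight edge is at row ~216.7, running from column 229 to 268.

```bash
cat >> h.py <<'E'
def dshape(P):
    """P: Nx2 outline points of the D (m). returns straight mid, back, axis(unit straight->back)"""
    hull=cv2.convexHull((P*1000).astype(np.float32))[:,0]
    n=len(hull);L=[(np.linalg.norm(hull[(i+1)%n]-hull[i]),i) for i in range(n)]
    # straight edge: merge by fitting near longest edge
    i=max(L)[1];a,b=hull[i],hull[(i+1)%n];u=(b-a)/np.linalg.norm(b-a);nn=np.array([-u[1],u[0]])
    Q=P*1000;cen=hull.mean(0)
    for _ in range(3):
        dd=(Q-(a+b)/2)@nn;s=Q[np.abs(dd)<1.2]
        vx,vy,x0,y0=cv2.fitLine(s.astype(np.float32),cv2.DIST_HUBER,0,.01,.01).ravel()
        u=np.array([vx,vy]);nn=np.array([-vy,vx]);a=b=np.array([x0,y0])
    if (cen-a)@nn<0: nn=-nn
    pr=(Q-a)@nn; back=pr.max(); al=(Q-a)@u; w=al.max()-al.min(); mid=(al.max()+al.min())/2
    S=a+u*mid; print('len',back,'width',w,'edge len',np.ptp((s-a)@u),'edge mid vs',((s-a)@u).max()/2+((s-a)@u).min()/2-mid)
    return S/1000,(S+nn*back)/1000,nn
E
python3 - <<'E'
from h import *
d=load('w2');W=cloud(d,d['pose']);Z=W[...,2];h=cv2.cvtColor(d['frame'],cv2.COLOR_RGB2HSV)
m=((Z>0.1605)&(Z<0.172)&(h[...,1]>80)&(h[...,0]>11)).astype(np.uint8);m[:,:205]=0;m[:,290:]=0;m[:150]=0;m[225:]=0
m=cv2.morphologyEx(m,cv2.MORPH_CLOSE,np.ones((3,3)))
c=max(cv2.findContours(m,0,1)[0],key=cv2.contourArea)[:,0];print(cv2.boundingRect(c))
P=plane(d,c,0.165,d['pose'])[:,:2];S,B,n=dshape(P);print(S,B,n,(S+B)/2)
e=plane(d,[[228.7,216.7],[268.3,216.7],[217,196],[276,196],[248.5,164.5]],0.165,d['pose']);print(e)
o=d['frame'][:,:,::-1].copy();cv2.polylines(o,[c.reshape(-1,1,2)],1,(0,255,0),1);cv2.imwrite('pics/w2o.png',cv2.resize(o[140:240,190:310],None,fx=6,fy=6,interpolation=0))
print(np.round(Z[150:225:4,248],3))
E
```

```text
(220, 164, 56, 53)
len 55.50780494978181 width 57.0666122519346 edge len 41.047699902184334 edge mid vs 0.08034154194911558
[0.57178676 0.22239868] [0.51627901 0.22232076] [-0.999999   -0.00140376] [0.54403288 0.22235972]
[[0.57259624 0.202496   0.165     ]
 [0.57253757 0.24422244 0.165     ]
 [0.54989477 0.19078525 0.165     ]
 [0.54981575 0.25185419 0.165     ]
 [0.51678979 0.22344257 0.165     ]]
[0.016 0.017 0.123 0.151 0.167 0.167 0.165 0.168 0.166 0.166 0.166 0.165
 0.166 0.165 0.167 0.164 0.165 0.149 0.151]
```

View pics/w2o.png

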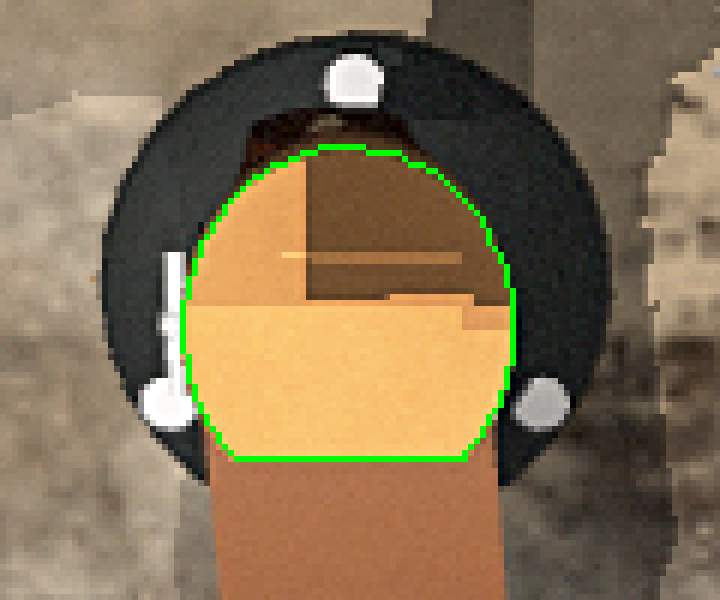

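```bash
python3 - <<'E'
from h import *
from cell import manip, status
a=0.825;R=rot(a)
manip.reach([0.478,0.439,0.40],R)
manip.line_to([0.478,0.439,0.272],R,vel=0.12)
print('pre',np.round(status.current_ft_force(),2))
manip.gripper_to(0.015,25)
print(status.current_width(),np.round(status.current_ft_force(),2),status.current_eef_pos())
manip.line_to([0.478,0.439,0.36],R,vel=0.08); manip.dwell(.1)
print(status.current_width(),np.round(status.current_ft_force(),2),status.current_eef_pos(),status.current_t())
d=wshot('w3')
E
```

```text
pre [ 0.11 -0.04  0.25]
0.02578367099551986 [ 0.01 -0.16 -0.61] [0.47798922 0.43899947 0.27196535]
0.02589031015155873 [ 0.35  0.6  -0.29] [0.47796179 0.43897784 0.35941291] 7.5
```

View pics/w3.png

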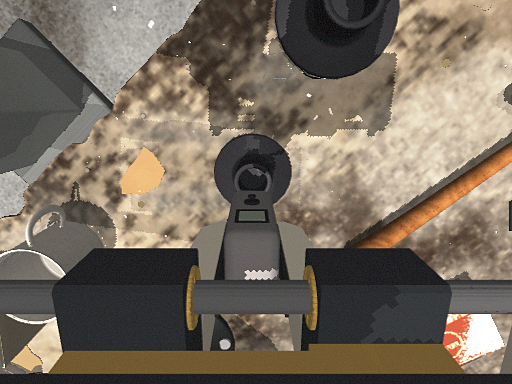

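The thermometer is gripped (25.8 mm wide) and the holder's mouth is visible below at (253,178). Now to carry it over the heel.

```bash
python3 - <<'E'
from h import *
from cell import manip, status, get_image
R=rot(0.825)
manip.line_to([0.478,0.439,0.502],R,vel=0.15)
manip.line_to([0.544,0.2225,0.502],R,vel=0.15)
manip.dwell(0.4);print(status.current_t())
d=get_image('scene');pickle.dump(d,open('pics/s4.pkl','wb'));crop(d,'s4',170,100,350,240,4)
manip.dwell(2.2);wshot('w4')
print(status.current_width(),status.current_eef_pos(),status.current_t())
E
```

```text
10.7083
0.025462361416748968 [0.54399182 0.22251905 0.50199855] 13.0083
```

View pics/s4.png

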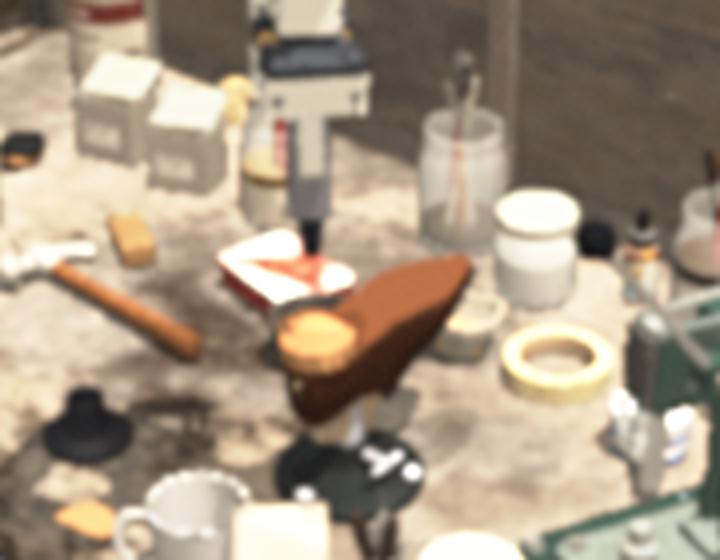

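View pics/w4.png

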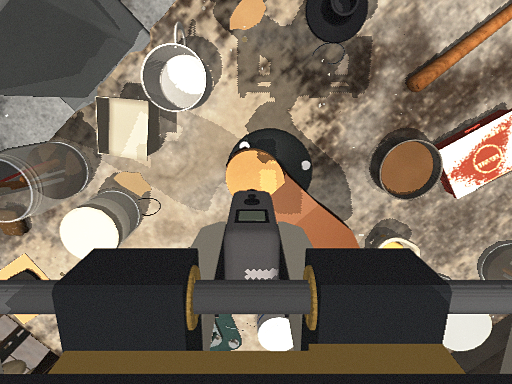

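```bash
python3 - <<'E'
from h import *
d=load('s4')
for z in (.24,.276,.35): print(proj(d,[.544,.2225,z]), (proj(d,[.544,.2225,z])-[170,100])*4)
print(d['frame'][150:170:2,240:258].max(2))
E
```

```text
[[248.27569427 163.67037746]] [[313.10277708 254.68150982]]
[[247.99472978 153.54173713]] [[311.97891912 214.16694851]]
[[247.39229191 131.82412991]] [[309.56916764 127.29651963]]
[[216 179 135 114 114 114 114 115 117 127 133 141 176 226 239 240 239 240]
 [188 158 131 116 113 115 115 117 123 130 132 139 164 205 228 237 240 242]
 [191 174 160 142 119 100  94  96 101 108 124 156 191 215 225 227 228 228]
 [209 210 207 189 142  80  42  38  39  61 124 187 218 227 226 219 214 219]
 [255 255 255 253 189 102  44  31  36  69 130 181 205 208 206 203 202 208]
 [255 255 255 255 255 194  83  33  34  71 128 170 189 192 194 197 201 201]
 [255 255 255 255 255 235 115  48  50  97 152 182 190 193 199 201 199 194]
 [255 255 255 255 255 248 223 198 208 231 241 235 219 201 194 190 185 180]
 [249 250 251 252 253 254 254 253 251 252 255 255 255 255 255 255 236 210]
 [254 253 251 251 251 252 251 248 248 252 255 255 255 255 255 255 255 255]]
```

The thermometer's tip in the scene picture, at about (247.5,163), agrees with the predicted (248.3,163.7) and it hangs upright, so I'll put it back.

```bash
python3 - <<'E'
from h import *
from cell import manip, status
R=rot(0.825)
manip.line_to([0.478,0.439,0.502],R,vel=0.15)
manip.line_to([0.478,0.439,0.335],R,vel=0.12)
manip.dwell(.2);f0=np.array(status.current_ft_force());print(f0)
manip.line_to([0.478,0.439,0.290],R,vel=0.05);print(np.array(status.current_ft_force())-f0)
for z in (.284,.279,.275,.273,.272,.2715):
    manip.line_to([0.478,0.439,z],R,vel=0.03);f=np.array(status.current_ft_force())-f0;print(z,f.round(2))
    if f[2]>4: break
print(status.current_t())
E
```

```text
[-0.36012891  0.01796256 -1.22822838]
[0.87148384 0.01271401 0.13493086]
0.284 [-0.61  0.11  0.8 ]
0.279 [ 0.51 -0.51  0.27]
0.275 [ 0.68 -0.61  0.9 ]
0.273 [ 0.45  1.68 -1.07]
0.272 [ 0.24 -0.89  0.14]
0.2715 [-1.6  -1.94  5.56]
19.1583
```

```bash
python3 - <<'E'
from h import *
from cell import manip, status
R=rot(0.825)
manip.gripper_to(0.05);manip.dwell(.1);print(status.current_ft_force())
manip.line_to([0.478,0.439,0.40],R,vel=0.15)
manip.gripper_to(0.09)
manip.reach([0.46,0.43,0.42],rot(np.pi/2));manip.dwell(.3)
d=wshot('w5');W=cloud(d,d['pose']);Z=W[...,2]
m=(Z>0.112)&(Z<0.135);m[:,:210]=0;m[:,310:]=0;m[235:]=0
print(np.nanmedian(Z[m]),cv2.minAreaRect((W[m][:,:2]*1000).astype(np.float32)),status.current_t())
crop(d,'w5z',200,130,330,240,6)
E
```

```text
[ 0.46456836 -0.28539271  0.61376536]
0.12190805983760211 ((477.6006164550781, 438.31640625), (25.24131965637207, 34.361572265625), 46.7010383605957) 22.7917
```

View pics/w5z.png

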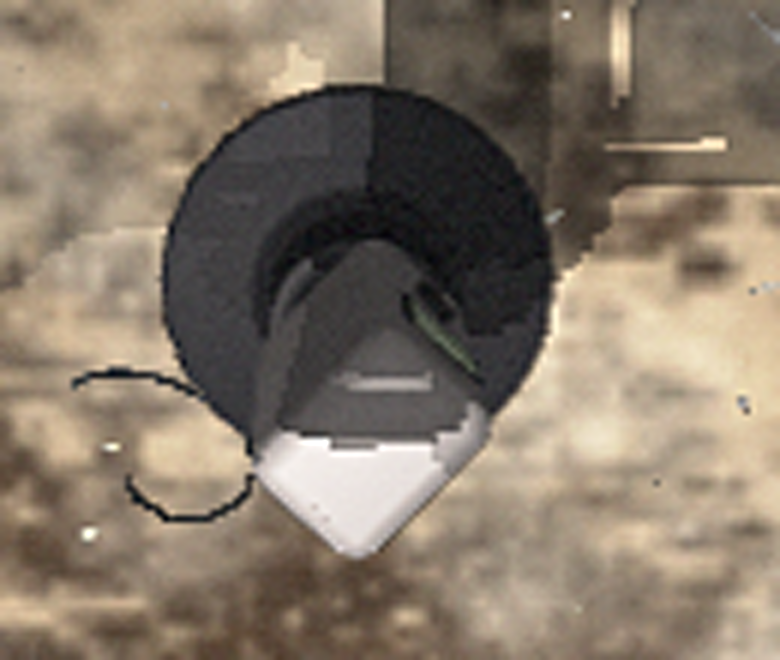

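The thermometer is seated exactly as before: its top is at z 0.122 and its centre has moved less than 1 mm. Next I check how far the press lever reaches and go to look at the lift.

```bash
python3 - <<'E'
from h import *
t=load('top0')
for n in('top0','scene0'):
    W=cloud(load(n)).reshape(-1,3);m=(W[:,1]<.12)&(W[:,1]>-.25)&(W[:,0]>.3)&(W[:,0]<.8)&(W[:,2]>.12)&(W[:,2]<.45)
    P=W[m]
    for z in(.12,.18,.24,.3,.36):
        q=P[(P[:,2]>=z)&(P[:,2]<z+.06)&(P[:,0]>.43)]
        if len(q):print(n,z,q.min(0).round(3),q.max(0).round(3),len(q))
E
python3 - <<'E'
from h import *
from cell import manip, status
R=rot(np.pi/2)
manip.reach([0.40,0.25,0.50],R)
manip.reach([0.37,0.0,0.50],R)
manip.reach([0.42,-0.21,0.36],R);manip.dwell(.3);print(status.current_t(),status.current_joint_pos())
d=wshot('w6')
W=cloud(d,d['pose']);Z=W[...,2];h=cv2.cvtColor(d['frame'],cv2.COLOR_RGB2HSV)
c=proj(d,[.446,-.213,.009],d['pose'])[0];print(c)
E
```

```text
top0 0.12 [ 0.606 -0.091  0.121] [ 0.733 -0.017  0.178] 42
top0 0.18 [ 0.605 -0.099  0.181] [ 0.735 -0.016  0.24 ] 307
top0 0.24 [ 0.579 -0.094  0.24 ] [ 0.72  -0.015  0.299] 288
top0 0.3 [ 0.527 -0.055  0.3  ] [ 0.584 -0.022  0.36 ] 64
top0 0.36 [ 0.532 -0.048  0.36 ] [ 0.553 -0.024  0.368] 35
scene0 0.12 [ 0.598 -0.104  0.12 ] [ 0.722 -0.017  0.18 ] 458
scene0 0.18 [ 0.599 -0.102  0.18 ] [ 0.721 -0.014  0.24 ] 727
scene0 0.24 [ 0.572 -0.096  0.24 ] [ 0.716 -0.017  0.299] 278
scene0 0.3 [ 0.523 -0.058  0.3  ] [ 0.577 -0.024  0.36 ] 115
scene0 0.36 [ 0.528 -0.05   0.36 ] [ 0.548 -0.03   0.364] 24
25.925 [-5.61674810e-01  2.61424455e-01  1.89950268e+00  4.60332003e-05
  9.79668880e-01 -2.13345176e+00]
[248.90888913 196.08883729]
```

View pics/w6.png

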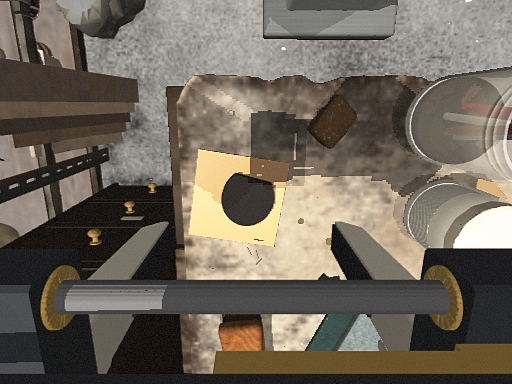

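The lift is the dark D at (248,198) on the yellow slip. I'll extract its outline.

```bash
python3 - <<'E'
from h import *
d=load('w6');f=d['frame'].astype(int)
m=(f.max(2)<70).astype(np.uint8);m[:,:205]=0;m[:,290:]=0;m[:160]=0;m[240:]=0
c=max(cv2.findContours(m,0,1)[0],key=cv2.contourArea)[:,0];print(cv2.boundingRect(c))
P=plane(d,c,0.009,d['pose'])[:,:2];S,B,n=dshape(P);print(S,B,n,(S+B)/2,np.degrees(np.arctan2(n[1],n[0])))
o=d['frame'][:,:,::-1].copy();cv2.polylines(o,[c.reshape(-1,1,2)],1,(0,255,0),1)
for X,col in((S,(0,0,255)),(B,(255,0,0))):
    p=proj(d,[*X,.009],d['pose'])[0];cv2.circle(o,tuple(int(round(v)) for v in p),1,col,-1)
cv2.imwrite('pics/w6o.png',cv2.resize(o[140:260,180:310],None,fx=5,fy=5,interpolation=0))
cv2.imwrite('pics/w6z.png',cv2.resize((np.clip(d['frame'][140:260,180:310,::-1].astype(float)*2,0,255)).astype(np.uint8),None,fx=5,fy=5,interpolation=0))
E
```

```text
(222, 173, 52, 53)
len 55.620139279271 width 56.351013660483986 edge len 40.24567630419152 edge mid vs 0.036726026095028175
[ 0.42519302 -0.20837244] [ 0.4788562  -0.22299648] [ 0.9648157  -0.26292711] [ 0.45202461 -0.21568446] -15.243816
```

View pics/w6o.png

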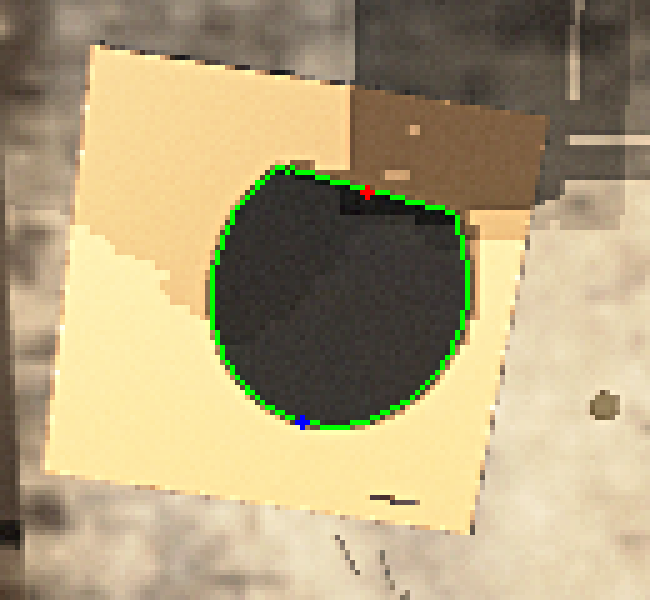

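View pics/w6z.png

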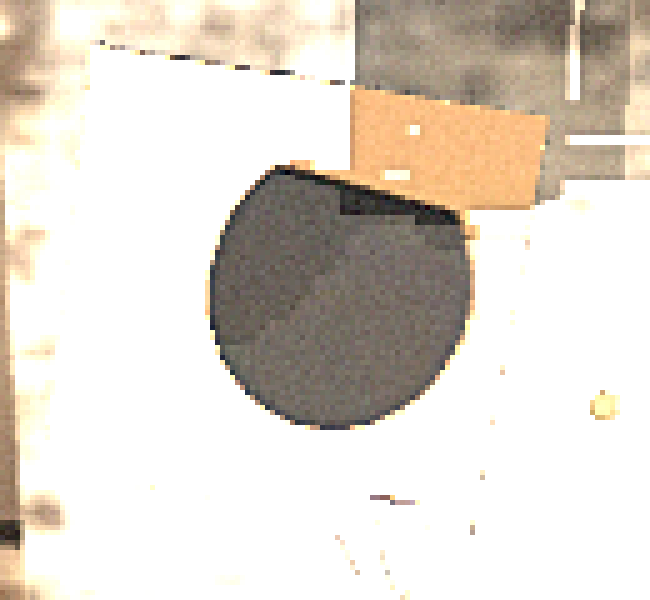

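The lift's axis points at -15.2°, with the straight edge toward the robot, so it needs about a half turn. Before going down I check clearance to the furniture on the right.

```bash
python3 - <<'E'
from h import *
for n,p in(('top0',0),('scene0',0),('w6',1)):
    d=load(n);W=cloud(d,d['pose'] if p else None).reshape(-1,3)
    m=(W[:,1]<-.1)&(W[:,1]>-.36)&(W[:,0]>.33)&(W[:,0]<.62)&(W[:,2]>.02)&(W[:,2]<.3);P=W[m]
    print(n,len(P))
    if len(P):
        H,_,_=np.histogram2d(P[:,0],P[:,1],bins=[np.arange(.33,.64,.05),np.arange(-.36,-.09,.04)]);print(H.astype(int))
E
python3 - <<'E'
from h import *
from cell import manip, status,solver
R=rot(-1.836)
p=np.array([.4489,-.2149,.27])
manip.reach(p,R)
manip.line_to([*p[:2],.21],R,vel=.1);manip.dwell(.2)
f0=np.array(status.current_ft_force())
manip.line_to([*p[:2],.1885],R,vel=.04)
print(np.array(status.current_ft_force())-f0,status.current_eef_pos(),status.current_t())
wshot('w7')
E
```

```text
top0 359
[[  0   0   0   0   0  32]
 [  0   0   0   0   0   3]
 [  0   0   0   1   0   0]
 [  0   0   0   0   0   0]
 [  3   0   0   0   0   0]
 [177   0   5  97  24   0]]
scene0 675
[[  0   0   0   0   0  77]
 [  0   0   0   0   0   1]
 [  0   0   0   0   0   0]
 [  0   0   0   0   0   0]
 [  0   0   0   1   0   0]
 [362   0  30 183  10   0]]
w6 55908
[[    0     0     0     0     0   831]
 [    0     0 17783  9874 19973  5150]
 [    0     0    56     0    15     0]
 [    0     0     0     0     0     0]
 [    0     0     0     0     0     0]
 [  702     0   151  1154    77     0]]
[-1.38293564 -0.61438319  1.47192076] [ 0.44893085 -0.21488771  0.18842335] 30.4917
```

View pics/w7.png

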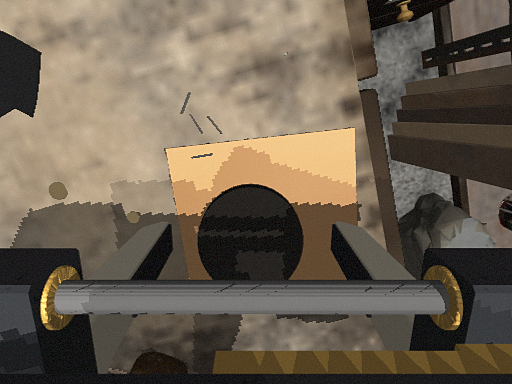

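The lift is centred between the fingers at (250,235), with no contact. Now I close on it, raise it and check.

```bash
python3 - <<'E'
from h import *
from cell import manip, status,solver
manip.gripper_to(0.045,20);manip.dwell(.1);print('w',status.current_width(),status.current_ft_force())
p=np.array([.4489,-.2149])
manip.line_to([*p,.25],rot(-1.836),vel=.08);manip.dwell(.1)
print(status.current_width(),status.current_t())
wshot('w8')
manip.line_to([*p,.50],rot(-1.836),vel=.2);manip.dwell(.1)
wshot('w9');print(status.current_width(),status.current_t())
for q in ([.37,0,.50,.0],[.40,.15,.50,.9]):print(solver.inverse_kinematics(q[:3],rot(q[3])))
print(solver.inverse_kinematics([.54,.22,.45],rot(np.pi/2)),status.current_joint_pos())
E
```

```text
w 0.056483154252322865 [-1.10398986  0.05479625 -0.1123095 ]
0.05643205069169523 32.3
0.056379265479402745 33.9
[-1.26008878e-01 -9.32082108e-02  1.92532767e+00 -4.44089210e-16
  1.30947320e+00 -1.26008878e-01]
[ 2.49706311e-01  2.66071446e-02  1.81022707e+00 -4.44089210e-16
  1.30475844e+00 -6.50293689e-01]
[ 3.07044107e-01  3.70357527e-01  1.50843340e+00 -4.44089210e-16
  1.26280173e+00 -1.26375222e+00] [-5.40111268e-01  1.68569663e-01  1.65371850e+00 -2.67277552e-05
  1.32063486e+00  1.29594388e+00]
```

View pics/w8.png

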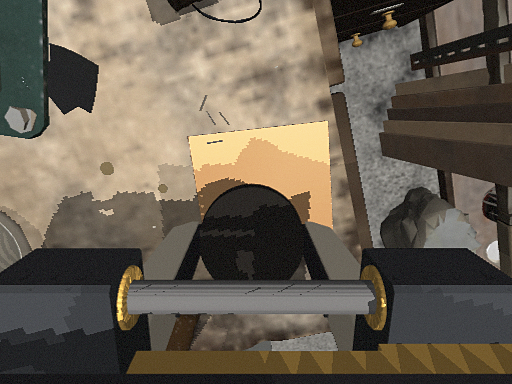

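View pics/w9.png

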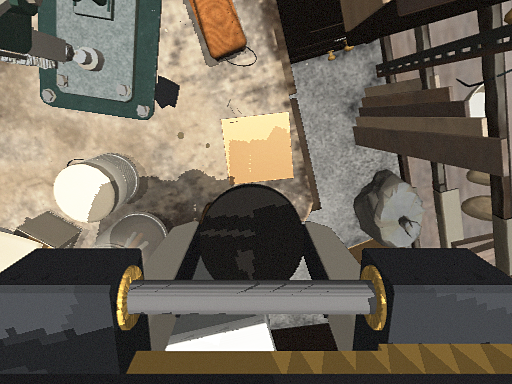

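The lift is held at (250,235) in both pictures and it did not slip while rising (width 56.4 mm). I'll enlarge and compare its outline in the tool frame before and after the grasp.

```bash
python3 - <<'E'
from h import *
from cell import get_image
for n in('w7','w9'):
    d=load(n);o=np.clip(d['frame'][170:330,170:330,::-1].astype(float)*2.2,0,255).astype(np.uint8)
    cv2.imwrite(f'pics/{n}b.png',cv2.resize(o,None,fx=3.7,fy=3.7,interpolation=2))
d=get_image('scene');pickle.dump(d,open('pics/s9.pkl','wb'))
p=proj(d,[.4489,-.2149,.31])[0].astype(int);print(p)
o=np.clip(d['frame'][p[1]-50:p[1]+50,p[0]-60:p[0]+60,::-1].astype(float)*2,0,255).astype(np.uint8);cv2.imwrite('pics/s9z.png',cv2.resize(o,None,fx=6,fy=6,interpolation=2))
E
python3 -c "
import cv2,numpy as np
cv2.imwrite('pics/w79.png',cv2.resize(np.hstack([cv2.imread('pics/w7b.png'),cv2.imread('pics/w9b.png')]),(800,400)))"
```

```text
[355 212]
```

View pics/w79.png

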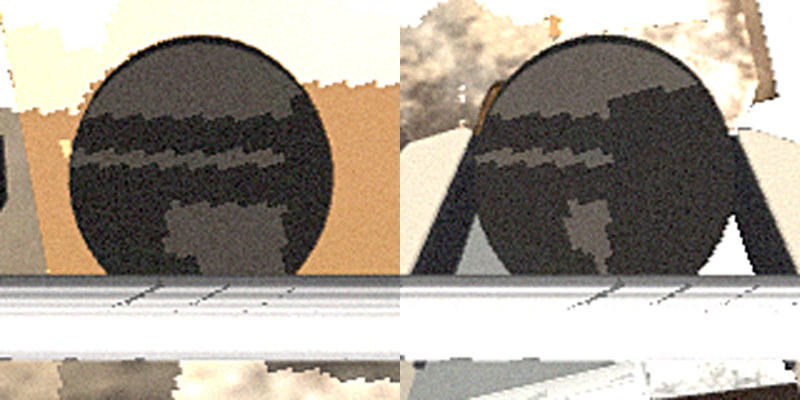

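View pics/s9z.png

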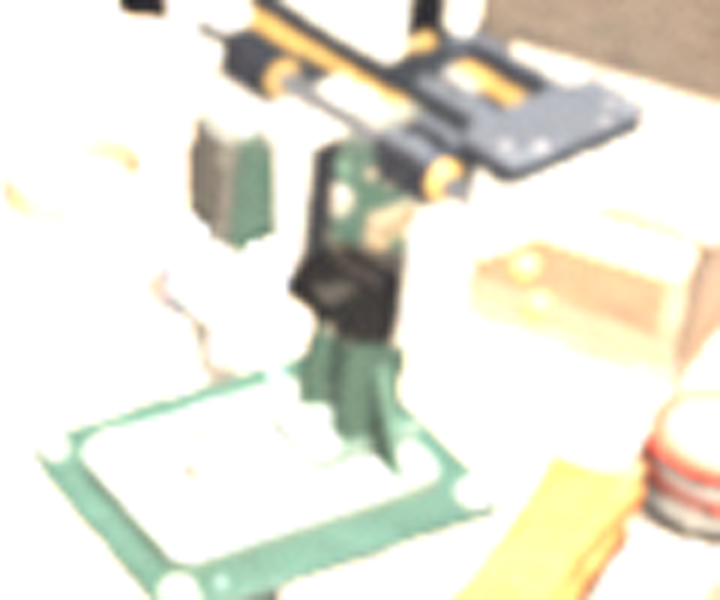

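```bash
python3 - <<'E'
from h import *
for n in('w7','w8','w9'):
    d=load(n);Z=d['range_z'];M=np.array(d['mount'])
    v,u=np.mgrid[:384,:512];m=(np.hypot(u-250,v-235)<46)&(v<274)&(Z>0)
    P=np.stack([(u-d['cx'])/d['fx']*Z,(v-d['cy'])/d['fy']*Z,Z],-1)[m]@M[:3,:3].T+M[:3,3]
    ok=np.abs(P[:,2]-np.median(P[:,2]))<.012;P=P[ok]
    A=np.c_[P[:,:2],np.ones(len(P))]
    s=np.linalg.lstsq(A,P[:,2],rcond=None)[0];print(n,s,m.sum(),ok.sum())
    f=d['frame'].astype(int).max(2);k=((f<75)).astype(np.uint8);
    k=k&(np.hypot(u-250,v-235)<62);k[278:]=0
    # outline rows
    print([(r,np.nonzero(k[r,190:312])[0].min()+190,np.nonzero(k[r,190:312])[0].max()+190) for r in (186,190,195,200,205,210,215)])
    print('top',[np.nonzero(k[:,c])[0].min() for c in (235,240,245,250,255,260,265)])
E
```

```text
w7 [-0.00205502  0.00092527  0.17824925] 6342 6342
[(186, np.int64(235), np.int64(265)), (190, np.int64(225), np.int64(274)), (195, np.int64(219), np.int64(281)), (200, np.int64(213), np.int64(286)), (205, np.int64(209), np.int64(291)), (210, np.int64(206), np.int64(294)), (215, np.int64(203), np.int64(297))]
top [np.int64(186), np.int64(185), np.int64(184), np.int64(184), np.int64(185), np.int64(185), np.int64(186)]
w8 [-0.00096245 -0.00089593  0.17833099] 6351 6351
[(186, np.int64(235), np.int64(266)), (190, np.int64(226), np.int64(275)), (195, np.int64(219), np.int64(282)), (200, np.int64(214), np.int64(288)), (205, np.int64(210), np.int64(292)), (210, np.int64(207), np.int64(295)), (215, np.int64(205), np.int64(298))]
top [np.int64(186), np.int64(185), np.int64(184), np.int64(184), np.int64(184), np.int64(185), np.int64(186)]
w9 [-0.00177627 -0.00075192  0.17832836] 6340 6340
[(186, np.int64(236), np.int64(268)), (190, np.int64(226), np.int64(275)), (195, np.int64(216), np.int64(283)), (200, np.int64(211), np.int64(288)), (205, np.int64(205), np.int64(292)), (210, np.int64(203), np.int64(295)), (215, np.int64(192), np.int64(298))]
top [np.int64(187), np.int64(185), np.int64(184), np.int64(184), np.int64(184), np.int64(184), np.int64(186)]
```

```bash
python3 - <<'E'
from h import *
d=load('w8');I=(np.zeros(3),np.eye(3))
# 'plane' in tool frame: pose identity
for z in(.1794,.187): print(z,plane(d,[[250.5,183.5],[250.5,188],[206.5,210],[295.5,210]],z,I).round(4).tolist())
print(d['frame'][180:196,250].max(1))
# widest
f=d['frame'].astype(int).max(2)
E
```

```text
0.1794 [[-0.0001, -0.0332, 0.1794], [-0.0001, -0.0307, 0.1794], [-0.0236, -0.0186, 0.1794], [0.0238, -0.0186, 0.1794]]
0.187 [[-0.0001, -0.0313, 0.187], [-0.0002, -0.0287, 0.187], [-0.0247, -0.016, 0.187], [0.0249, -0.016, 0.187]]
[228 230 240 190  26  12  25  35  44  43  50  45  43  45  48  49]
```

Nothing slipped. The lift is level in the hand, its centre is 3.9 mm behind the tool axis, and it is laterally centred within 0.2 mm. Now I carry it in front of the press and turn it.

```bash
python3 - <<'E'
from h import *
from cell import manip, status
manip.reach([.40,-.12,.50],rot(-1.0))
manip.reach([.37,0,.50],rot(0))
manip.reach([.40,.15,.50],rot(.9))
manip.reach([.5482,.2226,.45],rot(np.pi/2))
manip.line_to([.5482,.2226,.39],rot(np.pi/2),vel=.08);manip.dwell(.3)
d=wshot('w10');crop(d,'w10z',170,130,330,330,3);print(status.current_width(),status.current_t(),status.current_eef_pos())
E
```

```text
0.05651989841269233 38.0167 [0.54821983 0.22260838 0.39020049]
```

View pics/w10z.png

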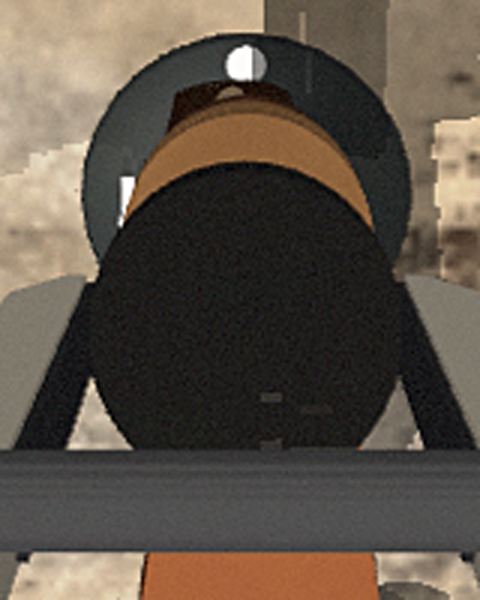

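The lift is above the heel, with the heel's rounded back visible at row ~167. I'll measure the heel's back point and lateral centre from this closer view.

```bash
python3 - <<'E'
from h import *
d=load('w10');h=cv2.cvtColor(d['frame'],cv2.COLOR_RGB2HSV);W=cloud(d,d['pose']);Z=W[...,2]
for c in(242,247,252,257):print(c,[(r,h[r].tolist() and h[r,c].tolist(),round(float(Z[r,c]),3)) for r in range(160,172)][2:11])
m=(h[...,2]>105)&(h[...,1]>100)&(Z>.160)&(Z<.172)
for r in(172,175,178,182,186,190,194):
    x=np.nonzero(m[r,190:310])[0]+190
    if len(x):
        e=plane(d,[[x.min()-.5,r],[x.max()+.5,r]],.165,d['pose']);print(r,x.min(),x.max(),e[:,:2].round(4).tolist(),e[:,1].mean().round(4))
print(plane(d,[[250,v] for v in(165.5,166.5,167.5,168.5)],.165,d['pose'])[:,0])
print('lift back',plane(d,[[251,183.5]],.39-.187,d['pose']))
E
```

```text
242 [(162, [13, 91, 90], 0.135), (163, [10, 111, 60], 0.143), (164, [11, 210, 45], 0.149), (165, [15, 141, 96], 0.152), (166, [13, 144, 103], 0.156), (167, [14, 125, 90], 0.159), (168, [15, 138, 94], 0.164), (169, [15, 145, 135], 0.166), (170, [14, 144, 143], 0.166)]
247 [(162, [14, 183, 39], 0.145), (163, [8, 157, 57], 0.149), (164, [14, 141, 98], 0.152), (165, [15, 143, 98], 0.156), (166, [15, 135, 87], 0.16), (167, [16, 163, 89], 0.163), (168, [14, 146, 129], 0.165), (169, [14, 148, 143], 0.167), (170, [15, 153, 135], 0.166)]
252 [(162, [11, 142, 52], 0.149), (163, [12, 159, 82], 0.15), (164, [16, 139, 97], 0.154), (165, [13, 135, 108], 0.157), (166, [14, 146, 89], 0.16), (167, [16, 150, 95], 0.165), (168, [15, 149, 140], 0.165), (169, [14, 150, 143], 0.166), (170, [13, 142, 142], 0.166)]
257 [(162, [6, 144, 53], 0.146), (163, [14, 215, 57], 0.149), (164, [16, 137, 91], 0.152), (165, [15, 142, 97], 0.157), (166, [16, 146, 91], 0.16), (167, [15, 149, 91], 0.163), (168, [14, 143, 134], 0.166), (169, [14, 149, 144], 0.166), (170, [14, 149, 139], 0.167)]
172 233 270 [[0.5202, 0.2096], [0.5202, 0.2348]] 0.2222
175 229 275 [[0.5223, 0.2069], [0.5223, 0.2381]] 0.2225
178 225 279 [[0.5243, 0.2042], [0.5243, 0.2408]] 0.2225
182 221 283 [[0.5271, 0.2014], [0.5271, 0.2436]] 0.2225
186 218 286 [[0.5298, 0.1994], [0.5298, 0.2456]] 0.2225
190 216 288 [[0.5326, 0.1979], [0.5326, 0.2471]] 0.2225
194 214 290 [[0.5354, 0.1965], [0.5354, 0.2485]] 0.2225
[0.51585743 0.51652732 0.51719833 0.51787047]
lift back [[0.51856337 0.22191916 0.203     ]]
```

```bash
python3 - <<'E'
from h import *
for n in('w2','w6','w8','w10'):
    d=load(n);print(n,d['pose'][0],d['pose'][1].round(4).tolist())
d=load('w10');print(plane(d,[[251,183.5]],.187,(np.zeros(3),np.eye(3))))
print(d['frame'][178:190,250].max(1))
E
```

```text
w2 [0.52976324 0.22709706 0.49937505] [[-0.0015, 1.0, -0.001], [1.0, 0.0015, -0.0002], [-0.0002, -0.001, -1.0]]
w6 [ 0.42014098 -0.20944345  0.36054719] [[-0.001, 1.0, 0.0009], [1.0, 0.001, -0.0005], [-0.0005, 0.0009, -1.0]]
w8 [ 0.44876156 -0.21483753  0.24949402] [[-0.2622, -0.965, -0.0008], [-0.965, 0.2622, 0.0005], [-0.0003, 0.0009, -1.0]]
w10 [0.54820397 0.22260255 0.39027998] [[-0.0, 1.0, 0.0004], [1.0, 0.0, 0.0001], [0.0001, 0.0004, -1.0]]
[[-0.00069943 -0.02979076  0.187     ]]
[142 138 139 138 153 119  24  16  25  26  33  34]
```

```bash
python3 - <<'E'
from h import *
for n in('w1','w2','w6','w7','w8','w10'):
    d=load(n);print(n,d['fx'],d['fy'],d['cx'],d['cy'],np.array(d['mount'])[:3].round(4).tolist())
    print(plane(d,[[250.5,183.5]],.187,(np.zeros(3),np.eye(3))))
E
```

```text
w1 317.02500105889555 317.02500105889555 251.29594605691108 189.5719342323 [[1.0, -0.0003, -0.0015, -0.0003], [0.0007, 0.9653, 0.2613, -0.0717], [0.0014, -0.2613, 0.9653, 0.0194]]
[[-0.00097273 -0.02979168  0.187     ]]
w2 317.02500105889555 317.02500105889555 251.29594605691108 189.5719342323 [[1.0, -0.0003, -0.0015, -0.0003], [0.0007, 0.9653, 0.2613, -0.0717], [0.0014, -0.2613, 0.9653, 0.0194]]
[[-0.00097311 -0.02979238  0.187     ]]
w6 317.02500105889555 317.02500105889555 251.29594605691108 189.5719342323 [[1.0, -0.0003, -0.0015, -0.0003], [0.0007, 0.9653, 0.2613, -0.0717], [0.0014, -0.2613, 0.9653, 0.0194]]
[[-0.00097299 -0.02979125  0.187     ]]
w7 317.02500105889555 317.02500105889555 251.29594605691108 189.5719342323 [[1.0, -0.001, 0.0013, 0.0001], [0.0007, 0.965, 0.2622, -0.0734], [-0.0015, -0.2622, 0.965, 0.0194]]
[[-1.48100163e-04 -3.12546010e-02  1.87000000e-01]]
w8 317.02500105889555 317.02500105889555 251.29594605691108 189.5719342323 [[1.0, -0.001, 0.0013, 0.0001], [0.0007, 0.965, 0.2622, -0.0734], [-0.0015, -0.2622, 0.965, 0.0194]]
[[-1.48415534e-04 -3.12538870e-02  1.87000000e-01]]
w10 317.02500105889555 317.02500105889555 251.29594605691108 189.5719342323 [[1.0, -0.0003, -0.0015, -0.0003], [0.0007, 0.9653, 0.2613, -0.0717], [0.0014, -0.2613, 0.9653, 0.0194]]
[[-0.00097191 -0.02979084  0.187     ]]
```

```bash
python3 - <<'E'
from h import *
d=load('w10');f=d['frame'].astype(int).max(2)
k=(f<50)
for r in(186,190,195,200):
    x=np.nonzero(k[r,195:308])[0]+195
    # longest run containing 250
    l=250
    while k[r,l-1] or k[r,l-2]: l-=1
    q=250
    while k[r,q+1] or k[r,q+2]: q+=1
    print(r,l,q,(l+q)/2,plane(d,[[(l+q)/2,r]],.203,d['pose'])[0,:2])
E
```

```text
186 236 266 251.0 [0.51997294 0.22191795]
190 227 275 251.0 [0.5222408  0.22191599]
195 220 282 251.0 [0.52509755 0.22191352]
200 214 288 251.0 [0.52797896 0.22191103]
```

Measured in the same image, the lift needs about -1 mm in x and +0.5 mm in y. I apply that, lower to the hover height and check.

```bash
python3 - <<'E'
from h import *
from cell import manip, status, get_image
R=rot(np.pi/2)
manip.line_to([.5472,.2231,.39],R,vel=.05)
manip.line_to([.5472,.2231,.363],R,vel=.04);manip.dwell(.5)
d=wshot('w11');crop(d,'w11z',170,130,330,330,3)
s=get_image('scene');pickle.dump(s,open('pics/s11.pkl','wb'));crop(s,'s11',200,130,320,230,6)
t=get_image('top');pickle.dump(t,open('pics/t11.pkl','wb'));cv2.imwrite('pics/t11.png',t['frame'][:,:,::-1])
print(status.current_eef_pos(),status.current_width(),status.current_t(),status.current_ft_force())
f=d['frame'].astype(int).max(2);h=cv2.cvtColor(d['frame'],cv2.COLOR_RGB2HSV)
print([(v,h[v,250].tolist(),round(float(cloud(d,d['pose'])[v,250,2]),3)) for v in range(168,190)])
E
```

```text
[0.54719727 0.22311548 0.36298494] 0.05618625826966797 39.7417 [ 0.51596145 -0.32767446 -0.30739773]
[(168, [0, 106, 24], 0.131), (169, [14, 107, 62], 0.132), (170, [14, 104, 83], 0.143), (171, [8, 161, 46], 0.146), (172, [9, 159, 64], 0.15), (173, [13, 157, 81], 0.151), (174, [14, 160, 94], 0.155), (175, [13, 138, 98], 0.157), (176, [14, 141, 96], 0.159), (177, [13, 133, 96], 0.161), (178, [13, 147, 87], 0.165), (179, [15, 143, 137], 0.167), (180, [14, 139, 143], 0.167), (181, [14, 146, 141], 0.166), (182, [14, 149, 145], 0.167), (183, [13, 140, 82], 0.165), (184, [120, 28, 18], 0.179), (185, [68, 46, 22], 0.181), (186, [150, 13, 20], 0.184), (187, [51, 56, 32], 0.184), (188, [0, 16, 31], 0.185), (189, [160, 51, 30], 0.185)]
```

View pics/w11z.png

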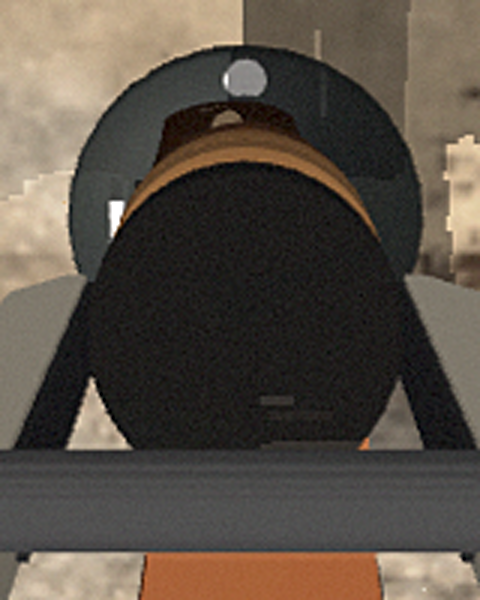

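View pics/s11.png

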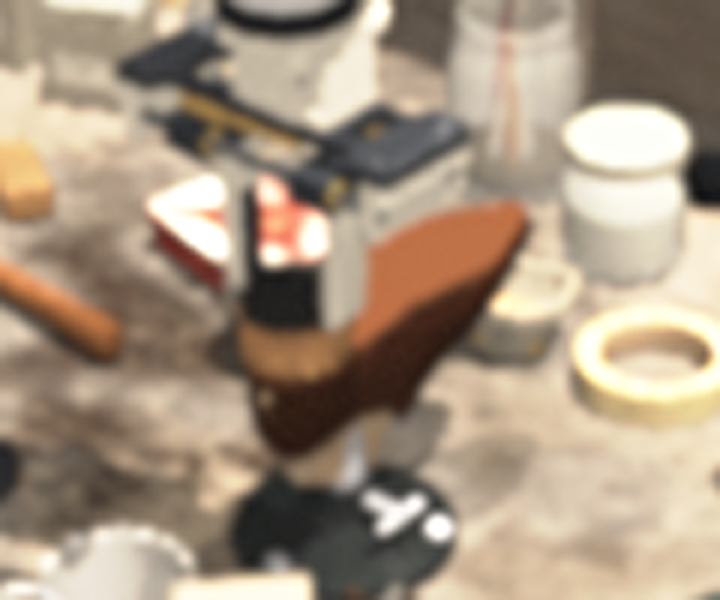

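View pics/t11.png

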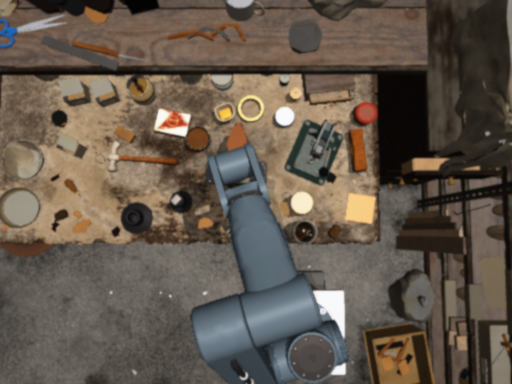

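```bash
python3 - <<'E'
from h import *
d=load('w11')
print('heel back',plane(d,[[251,178]],.165,d['pose']),'lift back',plane(d,[[251,183.2]],.176,d['pose']))
h=cv2.cvtColor(d['frame'],cv2.COLOR_RGB2HSV);Z=cloud(d,d['pose'])[...,2]
m=(h[...,2]>105)&(h[...,1]>100)&(Z>.160)&(Z<.172);f=d['frame'].max(2)<50
for r in(186,190,194,198):
    x=np.nonzero(m[r,190:310])[0]+190;y=np.nonzero(f[r,205:300])[0]+205
    print(r,plane(d,[[(x.min()+x.max())/2,r]],.165,d['pose'])[0,:2],plane(d,[[(y.min()+y.max())/2,r]],.176,d['pose'])[0,:2])
a,b=load('top0'),load('t11')
df=np.abs(a['frame'].astype(int)-b['frame']).max(2)
for n,u,v,r in [('brush',305,230,8),('eyelet',301,203,8),('wax',335,231,6),('therm',180,201,10),('lace',262,220,8),('cup',237,222,8)]: print(n,df[v-r:v+r,u-r:u+r].mean())
E
```

```text
heel back [[0.51689046 0.22237455 0.165     ]] lift back [[0.51724638 0.22239902 0.176     ]]
186 [0.521668   0.22237033] [0.51882511 0.23141093]
190 [0.52408134 0.22266026] [0.52108809 0.22568455]
194 [0.52651114 0.22265912] [0.52336867 0.22734385]
198 [0.5289576 0.2223639] [0.52566424 0.22625505]
brush 1.6953125
eyelet 3.875
wax 2.0208333333333335
therm 11.15
lace 121.08984375
cup 150.25
```

The back points agree within 0.4 mm and the gap is about 11 mm. The row-by-row lift mask in this picture picks up the dark jack base, so I ignore it; the same check at 39 cm was clean. Handing in.

```bash
python3 - <<'E'
from cell import manip, status
print(status.current_t(),status.current_width());manip.sign_off();print(status.current_t())
E
```

```text
39.7417 0.05618625826966797
the job is handed in; nothing more can be done
the job is handed in; nothing more can be done
```

The job is handed in at 39.7 s of the 72 s allowed. The system gave no verdict.

**Thermometer:** I held it upright over the middle of the heel, about 75 mm above it, for over 2 s. I then stood it back in the small holder and let go. The wrist camera afterwards showed its top at z = 0.122 m and less than 1 mm from where it started.

**Lift:** I gripped it across its width, carried it in front of the press and turned it about half round. It is now held level over the heel.
- **Gap:** about 11 mm above the cement.
- **Back points:** lift and heel agree within about 0.4 mm in the last wrist picture.
- **Sideways:** after a 0.5 mm correction, the centres agree to about 0.1 mm at the back point.
- **Grip:** still firm at 56.2 mm wide; this and the earlier 56.4 mm read less than the nominal 58 mm.

**Checks that failed or disagreed:**
- **Wrist camera mount:** the reported mount changed by about 1.7 mm between wrist orientations, so I made the final correction from positions measured within one image.
- **Lift outline:** the last row-by-row check of the lift's sideways position was spoiled by the dark jack base. I relied on the clean check made just before lowering.
- **Straight edge:** the gripper hides it, so I inferred its position from the grasp, the back point and the two corners that looked symmetric.
- **Bystanders:** the brush jar, eyelet jar and wax look unmoved in the top view. The arm hides the cup and lace box there, so I could not confirm them, but the planned path kept well above both.

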